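Hover the marble inlay over its pocket

ROBOT

A 6-joint arm with a two-finger parallel gripper is mounted at the origin on the work surface. World frame = base frame: x ahead of the robot, y to its left, z up, the work surface at z = 0. Lengths are in m, angles in degrees, forces in N, time in s.
With the tool pointing down it reaches from about 0.35 to 0.875 m from the base axis. Payload 4.2 kg.
Tool frame: the origin (TCP) lies between the finger pads; the fingertips stand 14 mm ahead of it and the grasp point (between the pads) lies 5 mm behind it (r.tcp_to_tips is the distance from the TCP to the fingertips, in m); y points along the fingers, x is the direction in which the jaws open and shut, and the axes are right-handed (so a half turn about y gives the same grasp; the last joint's range is limited). The gripper opens to 87 mm and grips with 3 to 60 N. Pads are 19 mm wide; open, the fingers measure 117 mm over their backs; the gripper's body (75 mm by 190 mm) begins 51 mm behind the grasp point.
Start: joints at [14.817, 22.042, 0.453, 0, -68.411, -14.817], TCP at [0.625, 0, 0.237] pointing down, gripper open.
Joint ranges: [-179.83, 179.83], [-69.29, 118.12], [-61.27, 80.66], [-181.25, 117.63], [-171.15, -9.14], [-177.46, 177.46]. Speed limits (degrees/s): [159.86, 159.86, 180, 180, 180, 180].

INTERFACE

Orientations are given as a 3x3 rotation matrix whose columns are the frame's x, y, z axes.
In Python, from station import sense, optics, ticket, r gives the robot as it stands.
- The arm moves only by the tool carry_out, never from a script. Its argument "steps" is a list that holds one entry, the list of rows, each a list of 6 numbers: the shift along the world's x, y, z in cm, then the turn, a rotation vector about the world's x, y, z in rad. A call has 1 to 20 rows; each row is the pose to reach, as a shift and turn from the pose commanded when the call began; what a row does not reach only later rows make up. A row lasts 1/8 s, in which the tool goes at most 62.5 mm and 10.7 degrees, less where a joint would pass 70% of its speed; a pose out of reach is approached as far as the arm can. A call with a gripper value outside its range is refused whole. "fingers" is the closure in counts, from 0 (fully open) to 255 (shut), set as the call begins (left out, the last holds). The fingers move at their own pace and stop on an object; the grip force is fixed at half the most. Time passes only in rows, so rows that repeat a pose let the fingers close. It gives the time, the measured TCP pose, the force and the opening at its end, in the units of the state.
- sense(): the state, without advancing time (a new reading comes with each control period).
- optics.capture(name): name is "scene" or "side" or "wrist"; returns a dict with "image" (420x560x3 uint8, red, green, blue), "fov_y" (degrees; the focal length in pixels is half the picture's height over the tangent of half this angle, whatever the lens; pixels are square), "cx", "cy" (the principal point, pixels), "rvec" (rotation vector, rad) and "tvec" (3), from world to camera coordinates, as OpenCV has them. Camera axes: x right, y down, z forward; pixel columns grow to the right and rows downward; lengths in m; the calibration is good to about 2 mm. A picture is of the moment at which its call begins. There is no depth.
- ticket.finish_job(): hands the job in, once; it reports no verdict.
The state is a dict: "time_s": time; "joints": joint angles; "joint_velocities": joint speeds; "effort": joint torques, N m; "tcp_pos": TCP position; "ee_rot": TCP orientation; "wrist_force": force on the tool from outside, world axes, zero at the start; "moment": the same for the moment, N m; "gripper_width": opening from 0.0 (shut) to 1.0 (fully open).
Only numpy, scipy, OpenCV 4.12 (cv2) and the standard library are available. Lean on these libraries where they do the work, as an engineer would, in place of code of your own. Each camera call takes 0.05 s, during which the arm holds its last target.

TASK

Pick up the oblong marble inlay by the bar of its suction lifter, carry it over the row of sample stones, above their tops and without bumping them, and finish while holding it still about a centimetre above the oblong pocket in its granite plaque, level, centred and square with the pocket, so that the fit of the outlines can be checked. Do not let the inlay or the robot touch either plaque, do not put it down or let go of it at the end, and leave the square inlay and everything else where it is.

Things in the scene. Friction and masses are not known exactly. Their poses are not given: they have to be found in the camera images.
- inlay_oblong: the inlay to lift: oblong white marble tile 80 x 50 x 10 mm, flat, 0.14 to 0.28 kg, with a suction lifter fixed on its middle: black disc 40 mm across up to height 22 mm, stem, and a black grip bar 46 long, 16 wide, 22 high, from 39 to 61 mm above the tile's underside. Origin: centre of the underside. x: along the 80 mm side and the bar; y: across the bar; z up
- grip (a point): middle of that grip bar, 50 mm above the underside of the oblong inlay
- plaque_oblong: black granite plaque 140 x 110 x 25 mm, fixed on two wooden battens 20 mm high, so that its top is 45 mm above the table; in its middle an oblong pocket with a pale floor. Origin: centre of its underside, on the table. x: along its 140 mm side, z up.
- pocket_oblong (a point): centre of the mouth of the oblong pocket, level with the plaque's top face (45 mm above the table). Pocket 84 mm along x, 54 mm along y, 8 mm deep; z up.
- plaque_square: the other plaque, not used: same outer size and height, but its pocket is square, 60 x 60 mm. Origin and axes as for the first.
- rack: fixed wooden rack 250 x 60 mm with a row of upright sample stones, the tallest reaching 100 mm above the table; it stands between the inlays (to the robot's right) and the plaques (to its left). Origin: centre of underside; x along the row, y across it, towards the plaques.
- inlay_square: the other inlay, NOT the one to lift: the same, but the marble is square, 56 x 56 x 10 mm; same lifter. Origin: centre of its underside. It stays where it is.
- jar: small closed glass jar, 56 mm across, 85 mm tall, bystander; origin: centre of underside
- cup: open steel cup, 72 mm across, 85 mm tall, bystander; origin: centre of underside
- offcut: grey stone offcut, 45 x 35 x 25 mm, bystander; origin: centre of underside
- brush: dusting brush lying flat, 200 mm long, 20 mm high, bystander
- chisel: round-handled stone chisel lying flat, 160 mm long, 26 mm high, bystander
- mallet: mallet lying flat, 260 mm long, 26 mm high, bystander
- magnifier: hand magnifier lying flat, lens frame 72 to 80 mm across with a 75 mm handle, 10 mm thick, bystander; origin: centre of the lens, underside
Mind the look-alikes: they are no part of the job. What is shaped like the inlay_oblong but brown is not meant. What is shaped like the plaque_oblong but blue is not meant.

How it is judged:
By the outcome, as a careful person would: the job done as asked, in the order asked, and still so for the second after the job is handed in, while the arm keeps its last pose, push and grip.
It also fails if it takes over 38 s, if anything falls off the work surface, if the arm or the gripper's body presses on something with over 40 N, if the wrist force passes 120 N, or if a joint passes its speed limit or range.

## Working session

There is one attempt and no reset: what is moved stays moved. The work goes in short steps, Python scripts to look and compute and a tool call to move; the robot and the scene stay as the last step left them, time stands still between calls to the robot, and variables do not carry over. Pictures are saved under pics/ and viewed, and the job is handed in when it is done.

Besides the shell and the picture viewer there is one more tool, called after "Call:" as a command line: name --argument value ..., lists and objects as JSON in quotes. carry_out: Moves the arm, as the interface text tells. Its arguments: {"type":"object","properties":{"steps":{"type":"array","items":{"type":"array","items":{"type":"array","items":{"type":"number"}}}},"fingers":{"type":"number"}},"required":["steps"]}

```bash
mkdir -p pics; ls
cat > h.py <<'E'
import numpy as np,cv2,pickle
def cap(n,f):
    from station import optics
    d=optics.capture(n); pickle.dump(d,open(f'pics/{f}.pkl','wb'))
    cv2.imwrite(f'pics/{f}.png',d['image'][:,:,::-1]); return d
def load(f): return pickle.load(open(f'pics/{f}.pkl','rb'))
def K(d):
    f=d['image'].shape[0]/2/np.tan(np.radians(d['fov_y'])/2)
    return np.array([[f,0,d['cx']],[0,f,d['cy']],[0,0,1.]])
def RT(d):
    return cv2.Rodrigues(np.array(d['rvec'],float))[0],np.array(d['tvec'],float).reshape(3)
def px2w(d,uv,z):
    R,t=RT(d); uv=np.atleast_2d(uv).astype(float)
    ray=np.c_[uv,np.ones(len(uv))]@np.linalg.inv(K(d)).T@R
    c=-R.T@t
    return c+ray*((z-c[2])/ray[:,2])[:,None]
def w2px(d,P):
    R,t=RT(d); q=(np.atleast_2d(P)@R.T+t)@K(d).T
    return q[:,:2]/q[:,2:]
E
python3 - <<'E'
from h import *
for n in ['scene','side','wrist']:
    d=cap(n,n+'0'); R,t=RT(d); print(n,d['fov_y'],d['cx'],d['cy'],-R.T@t, R[2], [k for k in d])
from station import sense; print(sense())
E
```

```text
pics
scene 55.202359006003526 274.6672482794487 210.07460859349234 [ 1.09699486 -0.3191556   1.00139459] [-0.48772897  0.27279188 -0.82927983] ['image', 'fov_y', 'cx', 'cy', 'rvec', 'tvec']
side 56.9062504181472 280.87412564530973 206.45061219479425 [ 0.27586808 -0.76653028  0.84738619] [ 0.20158115  0.6903214  -0.69485351] ['image', 'fov_y', 'cx', 'cy', 'rvec', 'tvec']
wrist 65.70662594318118 283.65241612603444 204.40204178041006 [ 0.62542043 -0.08043117  0.38468637] [-0.002602    0.29381607 -0.95585843] ['image', 'fov_y', 'cx', 'cy', 'rvec', 'tvec']
{'time_s': 0.15, 'joints': array([ 1.48168646e+01,  2.20791856e+01,  3.97900829e-01, -2.08697459e-02,
       -6.84121937e+01, -1.48169834e+01]), 'joint_velocities': array([-0.03212596, -0.12518418,  0.18040497,  0.1600619 , -0.04553402,
       -0.10992936]), 'effort': array([ 3.86667998e-04, -3.91052306e+01,  1.87588084e+01,  4.22235444e+00,
        1.23758311e-02, -1.38926293e-04]), 'tcp_pos': array([6.24562255e-01, 1.92136310e-05, 2.35726354e-01]), 'ee_rot': array([[-9.99998607e-01, -1.66384885e-03, -1.36290504e-04],
       [ 1.36440083e-04, -8.97864891e-05, -9.99999987e-01],
       [ 1.66383659e-03, -9.99998612e-01,  9.00133796e-05]]), 'wrist_force': array([ 0.25433976, -0.34320296, -0.64082108]), 'moment': array([-0.00501189,  0.05270493,  0.03371277]), 'gripper_width': 0.9979391461720358}
```

View pics/scene0.png

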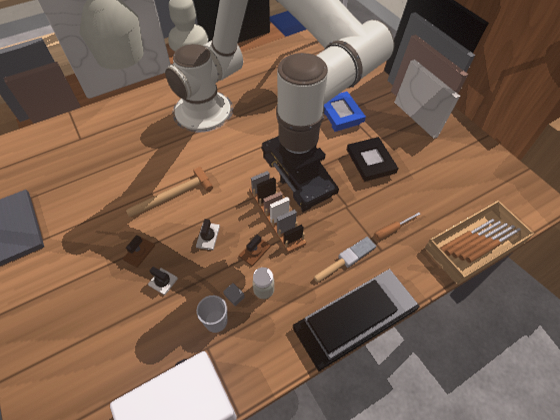

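View pics/side0.png

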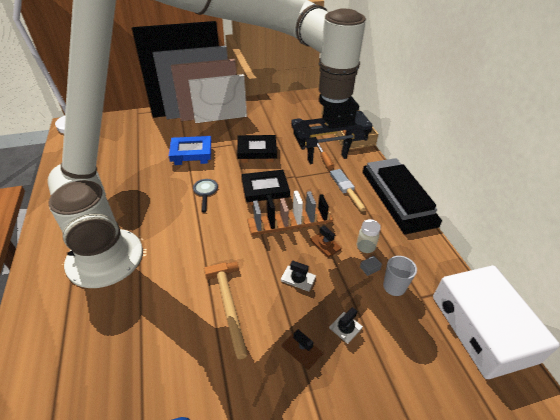

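View pics/wrist0.png

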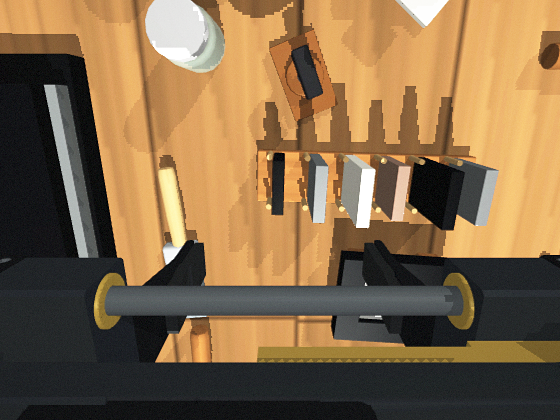

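Run:
```python
from h import *
d=load('side0')['image'][:,:,::-1]
a=cv2.resize(d[125:205,160:330],None,fx=4.5,fy=4.5,interpolation=cv2.INTER_CUBIC)[:, :765]
b=cv2.resize(d[220:370,260:410],None,fx=4,fy=4,interpolation=cv2.INTER_CUBIC)
cv2.imwrite('pics/c1.png',a);cv2.imwrite('pics/c2.png',b)
d=load('scene0')['image'][:,:,::-1]
cv2.imwrite('pics/c3.png',cv2.resize(d[210:310,120:270],None,fx=5,fy=5,interpolation=cv2.INTER_CUBIC))
cv2.imwrite('pics/c4.png',cv2.resize(d[80:220,240:400],None,fx=4,fy=4,interpolation=cv2.INTER_CUBIC))
```

```text
(no output)
```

View pics/c1.png

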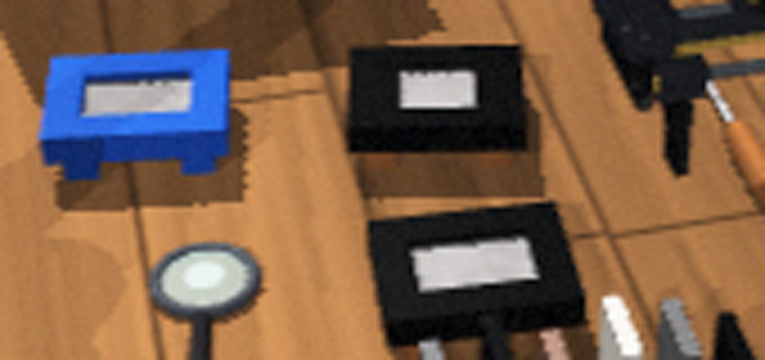

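View pics/c2.png

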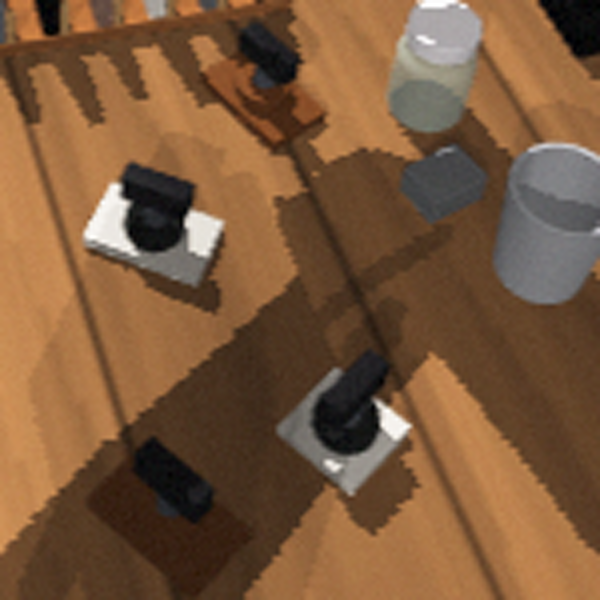

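View pics/c3.png

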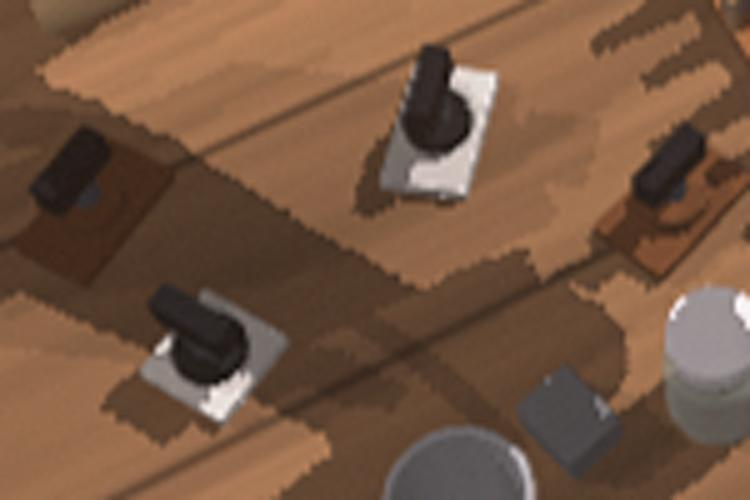

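View pics/c4.png

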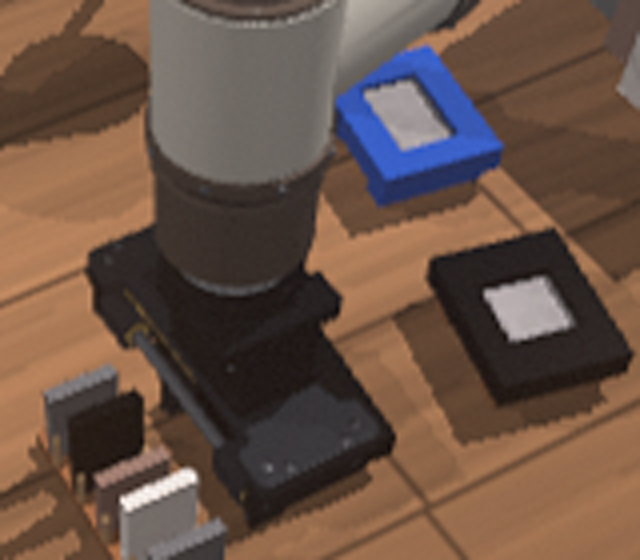

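Run:
```python
from h import *
s=load('side0');c=load('scene0')
print('bar',px2w(s,[299.2,267.5],.05),px2w(c,[205.4,227],.05))
# tile top corners side
q=np.array([[113,183],[224,222],[205,270],[85,237]])/4+[260,220]
p=px2w(s,q,.01);print(p,p.mean(0))
q=np.array([[455,66],[498,70],[465,195],[382,187]])/5+[120,210]
print(px2w(c,q,.01))
q=np.array([[368,222],[555,203],[584,296],[390,325]])/4.5+[160,125]
p=px2w(s,q,.045);print('plq',p,p.mean(0))
q=np.array([[412,247],[528,236],[540,278],[418,293]])/4.5+[160,125]
p=px2w(s,q,.037);print('pock',p,p.mean(0))
q=np.array([[240,215],[355,212],[352,330],[250,332]]);
q=np.array([[246,218],[333,208],[334,220],[249,233]])
print('rack',px2w(s,q,[.0]*4))
print('brownbars',px2w(s,np.array([[269,50],[173,478],[352,390]])/4+[260,220],.05))
print('wrist brown',px2w(load('wrist0'),[306,71],.05))
```

```text
bar [[ 0.49344294 -0.20181387  0.05      ]] [[ 0.49011468 -0.20111905  0.05      ]]
[[ 0.47757449 -0.16054335  0.01      ]
 [ 0.53947542 -0.20947659  0.01      ]
 [ 0.51547008 -0.24181478  0.01      ]
 [ 0.44782412 -0.19794411  0.01      ]] [ 0.49508603 -0.20244471  0.01      ]
[[ 0.46089046 -0.17662809  0.01      ]
 [ 0.47595968 -0.15608388  0.01      ]
 [ 0.54135908 -0.20758106  0.01      ]
 [ 0.51339638 -0.24579809  0.01      ]]
plq [[0.42504515 0.20675279 0.045     ]
 [0.56202572 0.19510369 0.045     ]
 [0.55401643 0.09150357 0.045     ]
 [0.41822033 0.09530374 0.045     ]] [0.48982691 0.14716595 0.045     ]
pock [[0.4516513  0.18104844 0.037     ]
 [0.53566324 0.17271153 0.037     ]
 [0.53198275 0.12598024 0.037     ]
 [0.44521379 0.13141245 0.037     ]] [0.49112777 0.15278817 0.037     ]
rack [[ 4.05352544e-01  5.26229769e-02 -1.11022302e-16]
 [ 6.78797550e-01  2.82548170e-02  0.00000000e+00]
 [ 6.63012787e-01 -2.17945935e-02  0.00000000e+00]
 [ 4.01512310e-01 -9.75863263e-03  0.00000000e+00]]
brownbars [[ 0.60460931 -0.10640519  0.05      ]
 [ 0.44422288 -0.39034053  0.05      ]
 [ 0.55979616 -0.36544371  0.05      ]]
wrist brown [[ 0.60310947 -0.11099811  0.05      ]]
```

Candidates for the inlay (side view): white oblong (299,276), white square (347,324), brown (325,238), brown (303,347). The white one with the 80x50 outline at (299,276) fits; the other white one is square and the others are brown. Plaques: black with oblong pocket (266,185), black with square pocket (257,147), blue (190,150). The one at (266,185) fits. Next I move for a closer wrist look at the inlay.

Call:
carry_out --steps '[[[-3,-3,0,0,0,0.15],[-6,-6,0,0,0,0.3],[-9,-9,0,0,0,0.45],[-12,-12,0,0,0,0.6],[-15,-15,0,0,0,0.75],[-18,-16.5,0,0,0,0.91],[-18,-16.5,0,0,0,0.91],[-18,-16.5,0,0,0,0.91],[-18,-16.5,0,0,0,0.91]]]' --fingers 0

```text
time_s: 1.27
tcp_pos: [0.4458, -0.1646, 0.2364]
ee_rot: [[-0.614, -0.0, 0.79], [-0.79, -0.0, -0.614], [0.0, -1.0, -0.0]]
wrist_force: [0.2, -0.0, 1.2]
gripper_width: 0.998
```

Run:
```python
from h import *
cap('wrist','w1')
from station import sense; s=sense();print(s['tcp_pos'],s['ee_rot'],s['joints'])
```

```text
[ 0.4457309  -0.16453538  0.23634318] [[-6.13413810e-01 -1.99831387e-04  7.89761646e-01]
 [-7.89761663e-01  7.39372994e-06 -6.13413821e-01]
 [ 1.16740050e-04 -9.99999980e-01 -1.62354585e-04]] [-6.07721842e-01  7.32131074e+00 -1.97694697e+01 -3.39368640e-04
 -6.29206729e+01  5.27711204e+01]
```

View pics/w1.png

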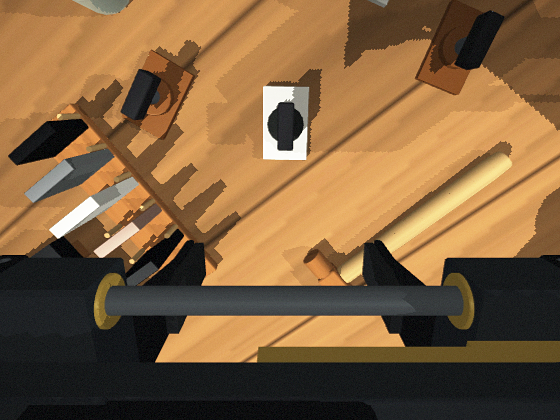

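Run:
```python
from h import *
d=load('w1');im=d['image']
cv2.imwrite('pics/w1c.png',cv2.resize(im[70:175,230:340,::-1],None,fx=5,fy=5,interpolation=cv2.INTER_CUBIC))
m=((im.min(2)>150)).astype(np.uint8); m[:, :240]=0;m[:,330:]=0;m[:75]=0;m[170:]=0
c=max(cv2.findContours(m,0,1)[0],key=cv2.contourArea)
h=cv2.convexHull(c);b=cv2.boxPoints(cv2.minAreaRect(h));print(b)
p=px2w(d,b,.01)[:,:2];print(p.mean(0))
e=np.roll(p,-1,0)-p;print(np.linalg.norm(e,axis=1),np.degrees(np.arctan2(e[:,1],e[:,0])))
bar=np.array([[278,102],[292,102],[293,150],[279,150]]);print(px2w(d,bar,.061),px2w(d,bar,.061).mean(0))
```

```text
[[263.  86.]
 [306.  86.]
 [306. 159.]
 [263. 159.]]
[ 0.4932169  -0.20178128]
[0.04671713 0.07958053 0.04981317 0.07957888] [-127.85390234  143.30483532   52.1469365   -38.92439016]
[[ 0.51516307 -0.21082301  0.061     ]
 [ 0.5069856  -0.22134495  0.061     ]
 [ 0.47026803 -0.19450131  0.061     ]
 [ 0.47879884 -0.1835245   0.061     ]] [ 0.49280388 -0.20254844  0.061     ]
```

View pics/w1c.png

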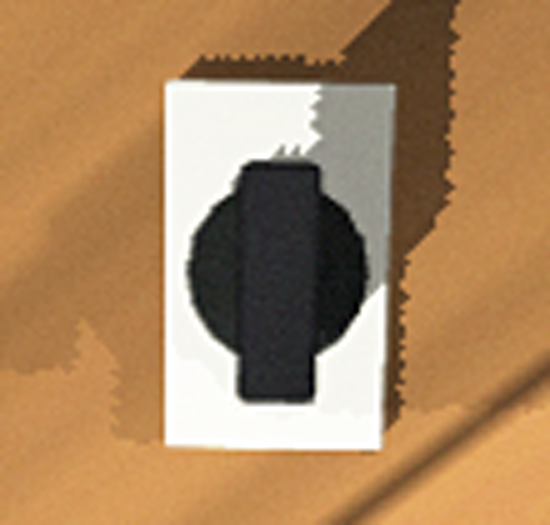

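Run:
```python
from h import *
d=load('w1')
for q,z in (([[166,82],[396,85],[382,448],[166,446]],.01),([[241,160],[321,162],[315,403],[237,402]],.061)):
    p=px2w(d,np.array(q)/5+[230,70]-.4,z)[:,:2];e=np.roll(p,-1,0)-p
    print(p.mean(0),np.linalg.norm(e,axis=1),np.degrees(np.arctan2(e[:,1],e[:,0])))
```

```text
[ 0.49269442 -0.20220353] [0.04999417 0.07919624 0.05004733 0.07934672] [-128.55715978  141.10282239   51.61473864  -38.9347564 ]
[ 0.49296796 -0.2024047 ] [0.01523211 0.0456682  0.01549365 0.04583894] [-129.2194561   141.17706147   51.41586879  -39.1501299 ]
```

The crop confirms it: white, 79 x 50 mm, with the bar along the long side, centre (0.493, -0.202), yaw about -39°. Going to grasp.

Call:
carry_out --steps '[[[2.5,-2,-1,0,0,-0.01],[4.7,-3.8,-3,0,0,-0.016],[4.7,-3.8,-6,0,0,-0.016],[4.7,-3.8,-9,0,0,-0.016],[4.7,-3.8,-12,0,0,-0.016],[4.7,-3.8,-14.5,0,0,-0.016],[4.7,-3.8,-16.5,0,0,-0.016],[4.7,-3.8,-18,0,0,-0.016],[4.7,-3.8,-19,0,0,-0.016],[4.7,-3.8,-19,0,0,-0.016],[4.7,-3.8,-19,0,0,-0.016]]]'

```text
time_s: 2.7
tcp_pos: [0.4926, -0.2031, 0.0472]
ee_rot: [[-0.626, 0.001, 0.78], [-0.78, -0.0, -0.626], [-0.001, -1.0, 0.001]]
wrist_force: [0.1, -0.8, 1.0]
gripper_width: 1.0
```

Run:
```python
from h import *
cap('wrist','w2');cap('side','s2')
d=load('s2')['image'][:,:,::-1]
cv2.imwrite('pics/s2c.png',cv2.resize(d[190:340,220:380],None,fx=4,fy=4,interpolation=cv2.INTER_CUBIC))
```

```text
(no output)
```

View pics/w2.png

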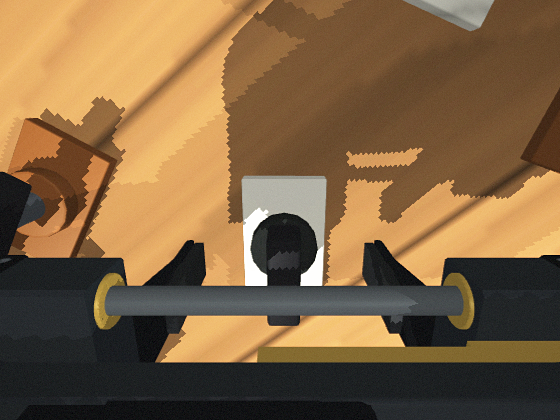

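View pics/s2c.png

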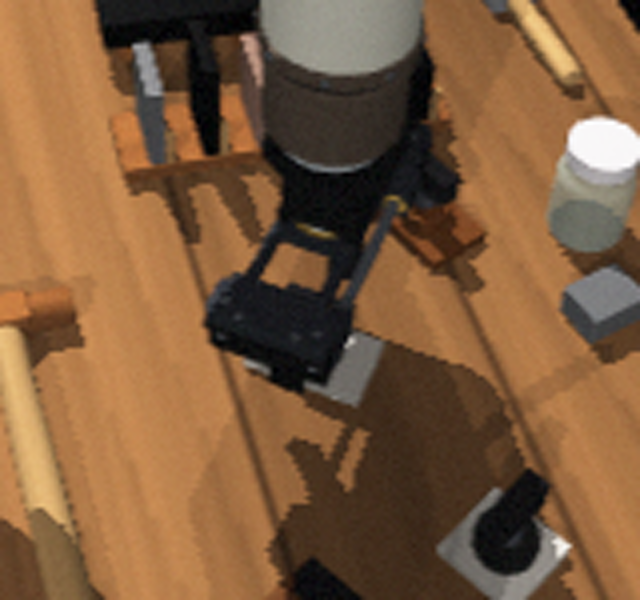

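The wrist view shows the bar (283) midway between the fingers (205 and 365). Closing.

Call:
carry_out --steps '[[[0,0,-0.1,0,0,0],[0,0,-0.1,0,0,0],[0,0,-0.1,0,0,0],[0,0,-0.1,0,0,0],[0,0,-0.1,0,0,0],[0,0,-0.1,0,0,0],[0,0,-0.1,0,0,0],[0,0,-0.1,0,0,0],[0,0,-0.1,0,0,0],[0,0,-0.1,0,0,0]]]' --fingers 255

```text
time_s: 4.05
tcp_pos: [0.492, -0.2029, 0.0455]
ee_rot: [[-0.626, 0.0, 0.78], [-0.78, 0.0, -0.626], [-0.0, -1.0, -0.0]]
wrist_force: [-0.0, -0.2, -0.5]
gripper_width: 0.181
```

Call:
carry_out --steps '[[[0,0,0.5,0,0,0],[0,0,1.5,0,0,0],[0,0,3.5,0,0,0],[0,0,6,0,0,0],[0,0,8.5,0,0,0],[0,0,11,0,0,0],[0,0,13,0,0,0],[0,0,14.5,0,0,0],[0,0,15.2,0,0,0],[0,0,15.5,0,0,0],[0,0,15.5,0,0,0],[0,0,15.5,0,0,0]]]'

```text
time_s: 5.55
tcp_pos: [0.4916, -0.2029, 0.1998]
ee_rot: [[-0.626, -0.002, 0.78], [-0.78, 0.0, -0.626], [0.001, -1.0, -0.001]]
wrist_force: [0.0, 0.3, -1.6]
gripper_width: 0.18
```

Run:
```python
from h import *
cap('wrist','w3');d=cap('side','s3');cap('scene','c3')
cv2.imwrite('pics/s3c.png',cv2.resize(d['image'][120:300,180:380,::-1],None,fx=3,fy=3,interpolation=cv2.INTER_CUBIC))
```

```text
(no output)
```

View pics/w3.png

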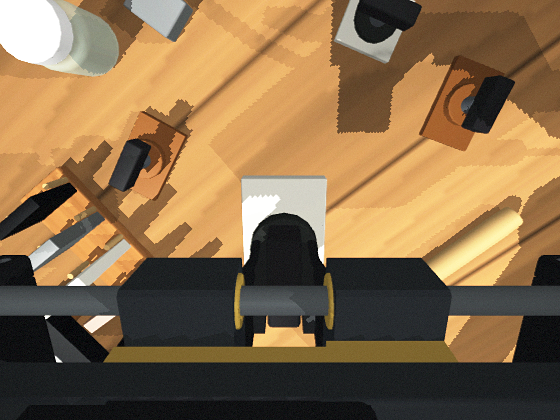

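View pics/s3c.png

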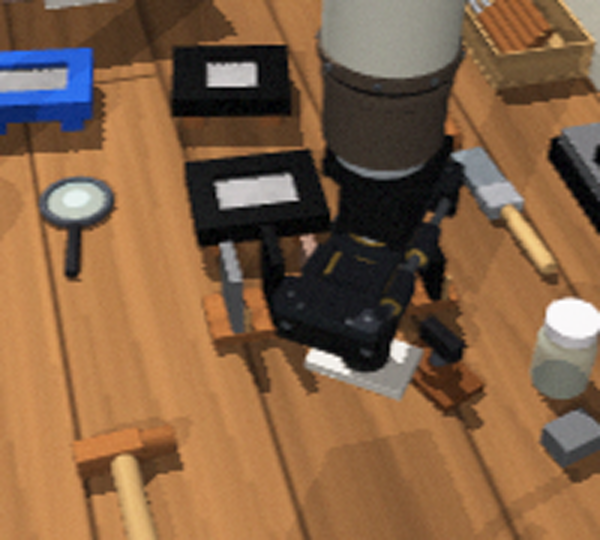

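Lifted level, with the tile's far edge at row 177 as before gripping. Now over the stones to a viewing spot beside the plaque.

Call:
carry_out --steps '[[[-0.2,0.8,0.3,0,0,0.02],[-0.6,2.5,0.6,0,0,0.05],[-1.2,5,0.8,0,0,0.1],[-1.8,8,0.8,0,0,0.15],[-2.5,11,0.8,0,0,0.2],[-3.2,14,0.8,0,0,0.25],[-3.9,17,0.8,0,0,0.3],[-4.6,20,0.8,0,0,0.35],[-5.3,23,0.8,0,0,0.4],[-6,26,0.8,0,0,0.45],[-6.7,29,0.8,0,0,0.5],[-7.3,31.8,0.8,0,0,0.55],[-7.8,33.8,0.8,0,0,0.58],[-8,35,0.8,0,0,0.6],[-8,35.3,0.8,0,0,0.6],[-8,35.3,0.8,0,0,0.6],[-8,35.3,0.8,0,0,0.6]]]'

```text
time_s: 7.82
tcp_pos: [0.412, 0.1495, 0.2085]
ee_rot: [[-0.078, -0.0, 0.997], [-0.997, -0.0, -0.078], [0.0, -1.0, -0.0]]
wrist_force: [-0.3, -0.3, -1.5]
gripper_width: 0.184
```

Run:
```python
from h import *
d=cap('wrist','w4')
from station import sense; s=sense();print(s['tcp_pos'],s['ee_rot'],s['joints'])
```

```text
[0.41201701 0.14946979 0.20850608] [[-7.77616131e-02 -1.88444761e-04  9.96971964e-01]
 [-9.96971967e-01 -1.55680809e-04 -7.77616428e-02]
 [ 1.69863176e-04 -9.99999970e-01 -1.75768153e-04]] [ 4.13220648e+01  5.05257441e+00 -2.67579335e+01 -5.06306068e-04
 -5.82034905e+01  4.42182863e+01]
```

View pics/w4.png

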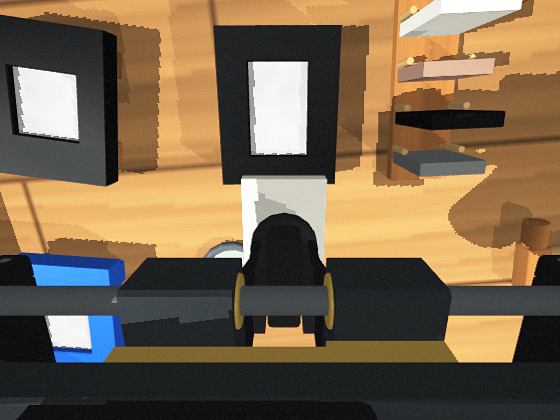

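Run:
```python
from h import *
d=load('w4')
im=np.clip(d['image'][:,:,::-1].astype(float)*1.0,0,255)
g=(255*(im/255)**0.45).astype(np.uint8)
cv2.imwrite('pics/w4c.png',cv2.resize(g[15:195,200:355],None,fx=3.3,fy=3.3,interpolation=cv2.INTER_CUBIC))
```

```text
(no output)
```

View pics/w4c.png

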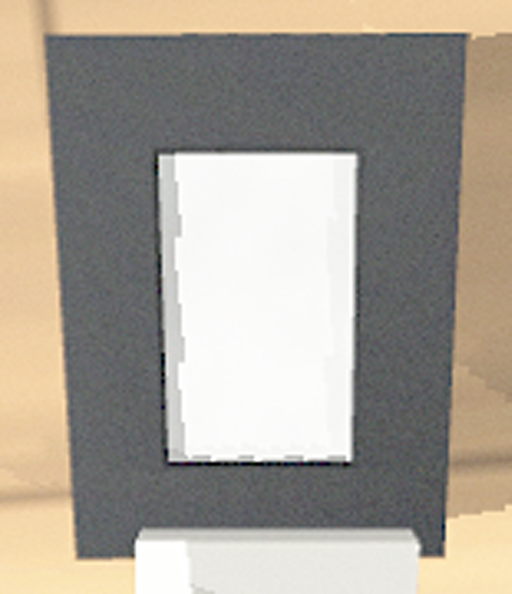

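Run:
```python
from h import *
from scipy.optimize import least_squares
d=load('w4')
cv=lambda q:np.array(q)/3.3+[200,15]-.35
P=cv([[46,35],[466,35],[444,557],[77,557]]);M=cv([[155,150],[359,151],[352,465],[167,465]])
T=cv([[136,541],[419,541]])
def rep(n,p):
    e=np.roll(p,-1,0)-p;print(n,p.mean(0),np.linalg.norm(e,axis=1),np.degrees(np.arctan2(e[:,1],e[:,0])))
rep('plq',px2w(d,P,.045)[:,:2]);rep('mouth',px2w(d,M,.045)[:,:2])
def rect(p,L,W,z):
    c,s=np.cos(p[2]),np.sin(p[2]);q=np.array([[L,W],[L,-W],[-L,-W],[-L,W]])/2
    return np.c_[q@np.array([[c,s],[-s,c]])+p[:2],np.full(4,z)]
f=lambda p:np.r_[(w2px(d,rect(p,.14,.11,.045))-P).ravel(),(w2px(d,rect(p,.084,.054,.045))-M).ravel()]
r=least_squares(f,[.49,.15,-.08],x_scale=[.01,.01,.1]);print(r.x,np.degrees(r.x[2]),np.round(f(r.x),1))
t=px2w(d,T,.2085-.0455+.01)[:,:2];e=t[0]-t[1];print('tile end',t,t.mean(0),np.linalg.norm(e),np.degrees(np.arctan2(e[1],e[0]))-90)
u=np.array([e[1],-e[0]])/np.linalg.norm(e);print('tile c',t.mean(0)+ -u*.04*np.sign(u[0]))
```

```text
plq [0.4888333  0.14935215] [0.10944534 0.1395437  0.10967658 0.13956621] [-94.46223628 175.80990937  85.54999781  -4.28506554]
mouth [0.48872836 0.14938436] [0.05470822 0.0842216  0.05389193 0.08447799] [-94.7183927  175.44117507  85.54758739  -4.0052585 ]
[ 0.48876298  0.14938485 -0.07576958] -4.3412772933553 [-0.2 -0.   0.5 -0.3 -0.   0.2 -0.3  0.4  0.5  0.4 -0.4 -0.   0.  -0.3
 -0.1 -0.2]
tile end [[0.45410905 0.17160081]
 [0.45025119 0.12203377]] [0.45218012 0.14681729] 0.04971694784302708 -4.450430315600116
tile c [0.41230072 0.14992115]
```

Call:
carry_out --steps '[[[0.5,0,0,0,0,0],[1.5,0,0,0,0,0],[3,0,0,0,0,0],[4.5,0,-0.5,0,0,0.002],[6,0,-1.5,0,0,0.002],[7,0,-3,0,0,0.002],[7.5,0,-4.5,0,0,0.002],[7.65,-0.05,-6,0,0,0.002],[7.65,-0.05,-7,0,0,0.002],[7.65,-0.05,-7.8,0,0,0.002],[7.65,-0.05,-7.8,0,0,0.002],[7.65,-0.05,-7.8,0,0,0.002],[7.65,-0.05,-7.8,0,0,0.002]]]'

```text
time_s: 9.5
tcp_pos: [0.4887, 0.1498, 0.1311]
ee_rot: [[-0.075, 0.001, 0.997], [-0.997, 0.001, -0.075], [-0.001, -1.0, 0.001]]
wrist_force: [-0.2, -0.2, -0.7]
gripper_width: 0.181
```

```bash
cat > look.py <<'E'
import sys
from h import *
n=sys.argv[1]
for c,box in (('wrist',(100,300,190,390)),('side',(120,240,190,340)),('scene',(130,230,230,380))):
    d=cap(c,c+n);i=d['image'][box[0]:box[1],box[2]:box[3],::-1]/255.
    cv2.imwrite(f'pics/{c}{n}c.png',cv2.resize((255*i**.5).astype(np.uint8),None,fx=4 if c!='wrist' else 3,fy=4 if c!='wrist' else 3,interpolation=cv2.INTER_CUBIC))
from station import sense; s=sense();print(s['time_s'],s['tcp_pos'],s['ee_rot'])
E
python3 look.py 5
```

```text
9.65 [0.4885965  0.14963248 0.13087304] [[-7.46733155e-02  6.15326447e-04  9.97207861e-01]
 [-9.97207942e-01  4.20429360e-04 -7.46735810e-02]
 [-4.65204092e-04 -9.99999722e-01  5.82213566e-04]]
```

View pics/wrist5c.png

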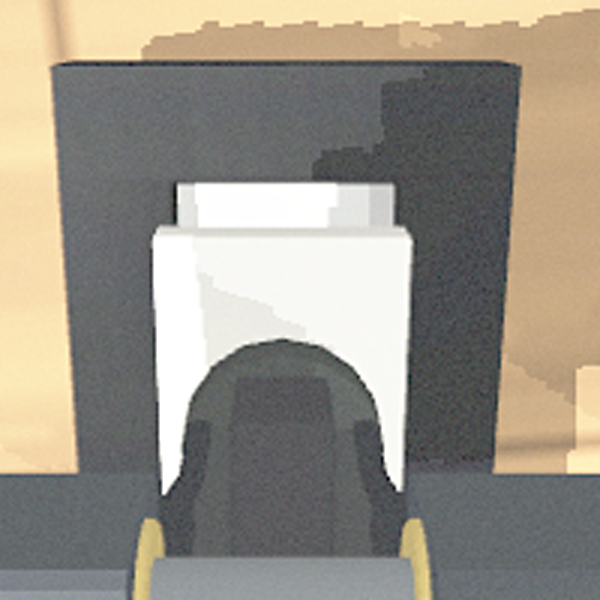

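View pics/side5c.png

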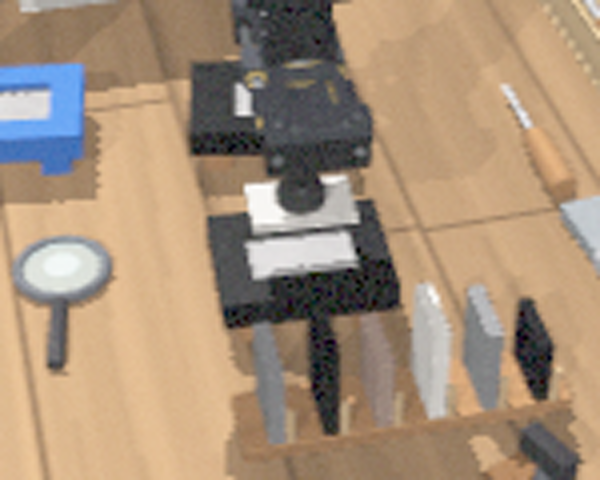

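View pics/scene5c.png

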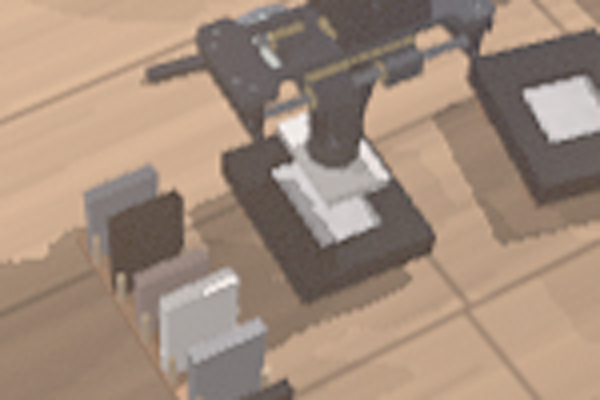

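Aligned. Lowering 3 cm slowly.

Call:
carry_out --steps '[[[0,0,-0.5,0,0,0],[0,0,-1,0,0,0],[0,0,-1.5,0,0,0],[0,0,-2,0,0,0],[0,0,-2.4,0,0,0],[0,0,-2.8,0,0,0],[0,0,-3,0,0,0],[0,0,-3,0,0,0],[0,0,-3,0,0,0],[0,0,-3,0,0,0],[0,0,-3,0,0,0]]]'

```text
time_s: 11.02
tcp_pos: [0.4885, 0.1496, 0.1007]
ee_rot: [[-0.075, 0.0, 0.997], [-0.997, 0.0, -0.075], [-0.0, -1.0, 0.0]]
wrist_force: [0.1, -0.0, -1.3]
gripper_width: 0.183
```

```bash
python3 look.py 6
```

```text
11.175 [0.48849499 0.14953153 0.10061707] [[-7.47115319e-02  1.01448586e-04  9.97205183e-01]
 [-9.97205187e-01  4.67722142e-05 -7.47115370e-02]
 [-5.42208742e-05 -9.99999994e-01  9.76706326e-05]]
```

View pics/wrist6c.png

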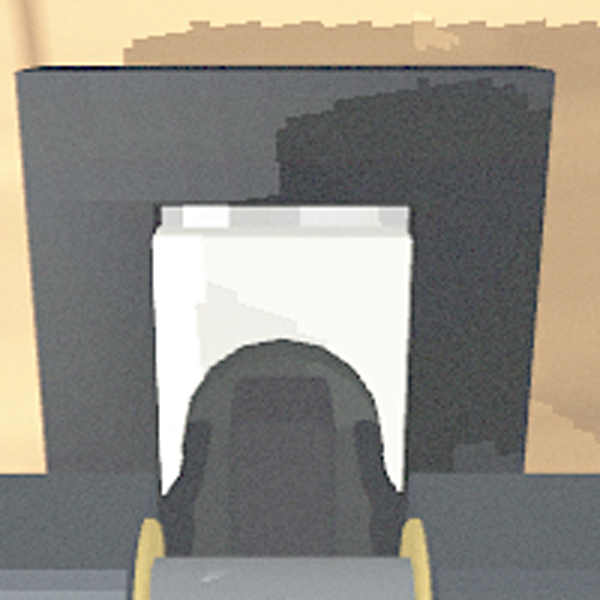

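View pics/side6c.png

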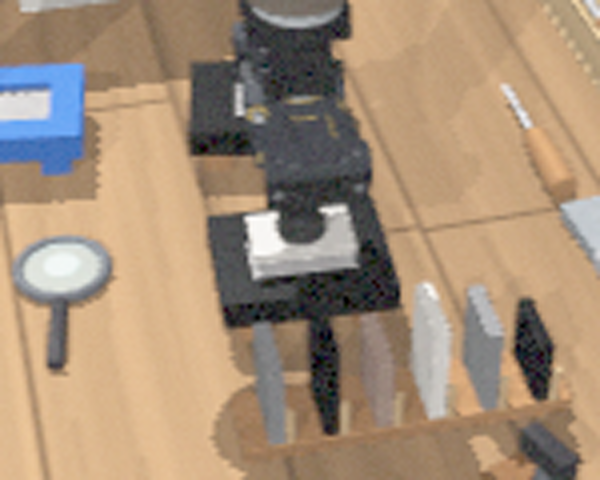

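View pics/scene6c.png

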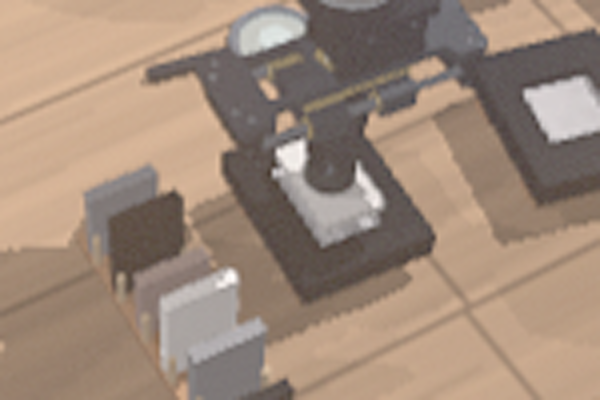

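Run:
```python
from h import *
d=load('wrist6');cv=lambda q:np.array(q)/3+[190,100]-.35
a=px2w(d,cv([[18,71],[553,71]]),.045)[:,:2];b=px2w(d,cv([[159,205],[411,205]]),.045)[:,:2];t=px2w(d,cv([[153,236],[412,236]]),.0651)[:,:2]
def an(n,t,h):
    e=t[0]-t[1];y=np.linalg.norm(e);u=np.array([e[1],-e[0]])/y;print(n,y,np.degrees(np.arctan2(u[1],u[0])),t.mean(0)-u*h)
an('plq',a,.07);an('mouth',b,.042);an('tile',t,.04)
# near-underside check in scene/side: overlay predicted tile
import math
for c in('side','scene'):
    D=load(c+'6');i=D['image'][:,:,::-1].copy();i=(255*(i/255.)**.5).astype(np.uint8);i=cv2.resize(i,None,fx=4,fy=4,interpolation=cv2.INTER_CUBIC)
    y=math.radians(-4.34)
    for L,W,zs,col in((.08,.05,(.055,.065),(0,0,255)),(.084,.054,(.045,),(0,255,0)),(.14,.11,(.045,),(255,0,0))):
        q=np.array([[L,W],[L,-W],[-L,-W],[-L,W]])/2
        R=np.array([[math.cos(y),-math.sin(y)],[math.sin(y),math.cos(y)]])
        for z in zs:
            p=w2px(D,np.c_[q@R.T+[.4888,.1494],np.full(4,z)])
            cv2.polylines(i,[np.round(p*4+1.5).astype(int)],True,col,1)
    cv2.imwrite(f'pics/{c}6o.png',i[640:860,780:1260] if c=='side' else i[600:900,1100:1460])
    i=cv2.imread(f'pics/{c}6o.png');cv2.imwrite(f'pics/{c}6o.png',cv2.resize(i,None,fx=1.6,fy=1.6))
```

```text
plq 0.10912799072903451 -4.285601538668158 [0.48886175 0.14936474]
mouth 0.0535005018273125 -4.278947446333741 [0.48922187 0.1494019 ]
tile 0.050062727544974504 -4.27732995909184 [0.48899838 0.14994207]
```

View pics/side6o.png

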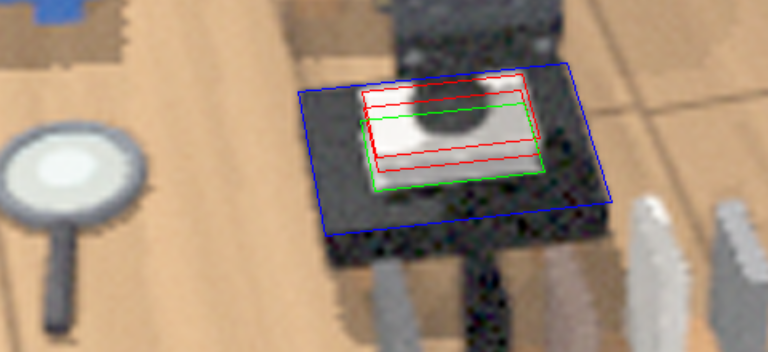

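View pics/scene6o.png

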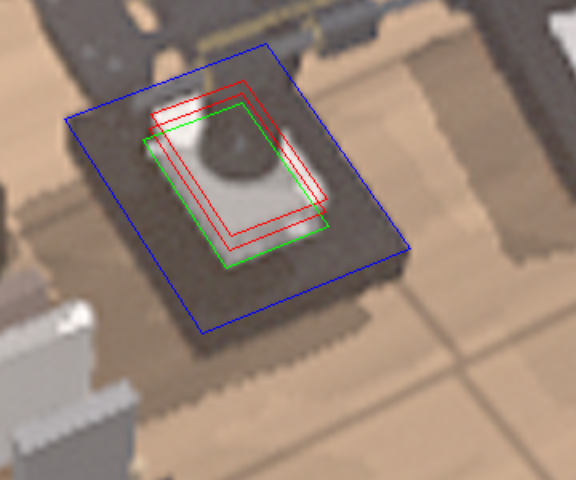

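All views agree. I'll correct the 0.5 mm in y and let it settle.

Call:
carry_out --steps '[[[0,-0.05,0,0,0,0],[0,-0.05,0,0,0,0],[0,-0.05,0,0,0,0],[0,-0.05,0,0,0,0],[0,-0.05,0,0,0,0],[0,-0.05,0,0,0,0]]]'

```text
time_s: 11.92
tcp_pos: [0.4885, 0.149, 0.1005]
ee_rot: [[-0.075, -0.0, 0.997], [-0.997, -0.0, -0.075], [0.0, -1.0, -0.0]]
wrist_force: [-0.4, 0.1, -1.6]
gripper_width: 0.179
```

Run:
```python
from station import ticket,sense
s=sense();print(s['time_s'],s['tcp_pos'],s['joint_velocities'],s['wrist_force'])
print(ticket.finish_job())
```

```text
11.925 [0.48848018 0.14903167 0.10053894] [ 0.13008644 -0.02009743 -0.05179707  0.05550265 -0.0282741   0.00900396] [-0.38385975  0.13224716 -1.56326602]
the job is handed in; nothing more can be done
None
```

I gripped the white oblong inlay by its bar, lifted it, and carried it over the sample stones with its underside about 55 mm or more above their tops. It is now held still over the oblong pocket of the black plaque, and I handed the job in at 11.9 s.

- **Height:** by the arm's readings, the underside is about 10 mm above the plaque's top face.
- **Centring:** the last wrist picture showed the tile within about 0.5 mm of the pocket centre. I then moved it 0.5 mm in y to correct that and took no picture afterwards; the arm's reading showed the shift had been made. I left the along-pocket position as it was, because two estimates of the pocket centre there differed by 0.4 mm.
- **Square and level:** the tile measured -4.28° against -4.28° to -4.34° for the pocket and plaque, and the tool pointed straight down.
- **Contact:** the wrist force was about 1.6 N, and no higher in the readings after each move, so I saw no sign of touching anything.
- **Cross-check:** the side and scene views fit the computed outlines, though those cameras' calibration is only good to about 2 mm.

No check failed.

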